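Show a turned spindle's tenon to the inspection camera

ROBOT

A 6-joint arm with a two-finger parallel gripper is mounted at the origin on the work surface. World frame = base frame: x ahead of the robot, y to its left, z up, the work surface at z = 0. Lengths are in mm, angles in rad, forces in N, time in s.
With the tool pointing down it reaches from about 350 to 725 mm from the base axis. Payload 6 kg.
Tool frame: the origin (TCP) lies midway between the tips of the shut fingers; the grasp point (between the pads) lies 19 mm behind it; z points along the fingers, y is the line along which they close (so a half turn about z gives the same grasp; the last joint's range is limited). The gripper opens to 85 mm and grips with 20 to 120 N. Pads are 22 mm wide; open, the fingers measure 114 mm over their backs; the gripper's body (76 mm by 85 mm) begins 54 mm behind the grasp point. The pads swing forward as they close: fully open they stand 13 mm farther back than shut.
Start: joints at [1.625, 0.04, 0.085, 0, -1.615, -0.334], TCP at [165.672, 576.651, 231.261] pointing down, gripper open.
Joint ranges: [-2.56, 2.56], [-1.29, 2.01], [-1.08, 1.49], [-3.29, 1.98], [-2.81, -0.18], [-2.99, 2.99]. Speed limits (rad/s): [2.57, 2.57, 3.01, 3.14, 3.14, 3.14].

INTERFACE

Orientations are given as a unit quaternion [x, y, z, w].
In Python, from workcell import get_obs, grab_frame, workorder gives the robot as it stands.
- The arm moves only by the tool drive_tool, never from a script. Its argument "plan" is a list that holds one entry, the list of rows, each a list of 5 numbers: the shift along the tool's x, y, z in m, then the turn about the tool's z in degrees, then the finger opening in m, from 0 to 0.0854. A call has exactly 5 rows; each row shifts and turns the commanded pose from where the row before left it, along the tool's axes as they then stand; what a row does not reach is not made up. A row lasts 1/12 s, in which the tool goes at most 41.7 mm and 7.16 degrees, less where a joint would pass 70% of its speed; a pose out of reach is approached as far as the arm can. A call with a gripper value outside its range is refused whole. The fingers move at their own pace and stop on an object; "force" is the grip in N (left out, the last holds). Time passes only in rows, so rows that do not move let the fingers close, or fill a call up. It gives the time, the measured TCP pose, the force, the opening and the grip force at its end, in the units of the state.
- get_obs(): the state, without advancing time (a new reading comes with each control period).
- grab_frame(name): name is "scene" or "top" or "wrist"; returns a dict with "img" (480x640x3 uint8, red, green, blue), "depth" (480x640 float32, mm along the optical axis (not along the pixel's ray), 0 where there is no reading), "K" (3x3 intrinsics, pixels), "k1" (the pictures are not rectified: a ray, as slopes to the right and down, at radius r is drawn at 1 + k1 r^2 times it, then the intrinsics apply), "xyz" and "attitude" of the camera in the world. Camera axes: x right, y down, z forward; pixel columns grow to the right and rows downward; lengths in mm; the calibration is good to about 2 mm. A picture is of the moment at which its call begins.
- workorder.sign_off(): hands the job in; it is judged then, once.
The state is a dict: "time_s": time; "qpos": joint angles; "qvel": joint speeds; "tau": joint torques, N m; "ee_pos": TCP position; "orientation": TCP orientation; "ft_force": force on the tool from outside, world axes, zero at the start; "ft_torque": the same for the moment, N m; "width": finger opening in mm; "gripper_force": force on a finger pad.
Only numpy, scipy, OpenCV 4.12 (cv2) and the standard library are available. Lean on these libraries where they do the work, as an engineer would, in place of code of your own. Each camera call takes 0.05 s, during which the arm holds its last target. There are 200 camera calls.

TASK

Three turned wooden spindles lie in the finishing rack with their tenons plugged into its bored end board: take the one with the ball on its tail, draw it straight out along its lane until the tenon has left the hole, and only then lift it. Carry it to the inspection camera and hold it level in the air with the tenon's end face looking squarely into the lens, centred on it, 80 mm from the glass. Finish while still holding it there motionless, without having touched the camera, and leave the other two spindles in their places.

Things in the scene. Friction and masses are not known exactly. Their poses are not given: they have to be found in the camera images.
- ball_spindle_mid (a point): Wanted spindle, pale wood, round, 217 mm long, 0.12 kg: point on its axis in mid-barrel, about its balance point, best grip (from above). Own x runs along it to the tenon. Barrel dia 34 mm from x = -85 to +55 mm, tenon dia 18 from +60 to +90. Tail: ball dia 36 centred at x = -109 on a thin neck. Lies level in one of three lanes of the rack, which one varies.
- ball_spindle_tip (a point): Centre of the end face of the wanted spindle's tenon, 90 mm from mid-barrel along its x axis; same axes.
- ball_spindle: The wanted spindle as a whole; its origin is the mid-barrel point. The other two are the same but for their tails and point the same way.
- cone_spindle_mid (a point): Mid-barrel point of the spindle whose tail is a plain cone running to a point; stays in its place. Axes and sizes as for the wanted one.
- disc_spindle_mid (a point): Mid-barrel point of the spindle whose tail is a flat disc of 44 mm diameter; stays in its place. Axes and sizes as for the wanted one.
- rack_axis (a point): Centre of the plywood rack at the height of the spindle axes, 75 mm above the bench. x points along the lanes to the bored end board, y across. Lanes at y = -90, 0, +90 mm; the spindles' mid-barrels start within 3 mm of x = 0. End board: x = +66 to +78 mm, top 30 mm above this point, holes dia 26 mm on the lane axes. Drawing a spindle 27 mm or more towards -x frees its tenon.
- rack: The rack, fixed; origin on the bench below its centre, same axes. Each lane has two V rests 10 mm thick, centred at x = -75 and +40 mm, reaching 23 mm either side of the lane axis and up to 5 mm below it; between them only the base board, top 12 mm above the bench. Gripped at mid-barrel, a spindle can be drawn up to 50 mm before the fingers meet the front rest.
- lens (a point): Centre of the inspection camera's front glass, 210 to 290 mm above the bench. Its x axis points backwards into the camera: it looks level along -x; y sideways, z up. The tenon's end face belongs at x = -80 mm, y = 0, z = 0 of this frame, the spindle's x axis parallel to this x axis.
- camera: The inspection camera, which does not move: grey box 50 mm wide and high, black round lens barrel dia 38, 25 mm long, on a steel post 70 mm behind the glass (top 376 mm above the bench) with a base plate 120 mm square. Origin on the bench straight below the glass, axes as for the glass.

How it is judged:
By the outcome, as a careful person would: the job done as asked, in the order asked, and still so for the second after the job is handed in, while the arm keeps its last pose, push and grip.
It also fails if it takes over 45 s, if anything falls off the work surface, if the arm or the gripper's body presses on something with over 40 N, if the wrist force passes 120 N, or if a joint passes its speed limit or range.

## Working session

There is one attempt and no reset: what is moved stays moved. The work goes in short steps, Python scripts to look and compute and a tool call to move; the robot and the scene stay as the last step left them, time stands still between calls to the robot, and variables do not carry over. Pictures are saved under pics/ and viewed, at most 10 in all, crops included, and the job is handed in when it is done.

Besides the shell and the picture viewer there is one more tool, called after "Call:" by a JSON object that holds its "fn" and its "kwargs". drive_tool: Moves the arm, as the interface text tells. Its arguments: {"type":"object","properties":{"plan":{"type":"array","items":{"type":"array","items":{"type":"array","items":{"type":"number"}}}},"force":{"type":"number"}},"required":["plan"]}

```bash
mkdir -p pics
cat > h.py <<'E'
import numpy as np,cv2
from scipy.spatial.transform import Rotation as R
from workcell import get_obs,grab_frame,workorder
def save(f,n): cv2.imwrite('pics/'+n,f['img'][:,:,::-1])
def att(f):
    a=np.array(f['attitude']); return a if a.shape==(3,3) else R.from_quat(a).as_matrix()
def cloud(f):
    K=np.array(f['K']);k=float(f['k1'])
    v,u=np.mgrid[0:480,0:640]
    p=np.stack([u.ravel(),v.ravel()],1).astype(np.float64)[:,None]
    n=cv2.undistortPoints(p,K,np.array([k,0,0,0,0.]))[:,0]
    d=f['depth'].ravel().astype(float)
    c=np.c_[n*d[:,None],d]
    w=c@att(f).T+np.array(f['xyz'])
    w[d==0]=np.nan
    return w.reshape(480,640,3)
E
python3 - <<'E'
from h import *
o=get_obs();print(o)
for n in('top','scene'):
    f=grab_frame(n);save(f,n+'1.png');np.save(n+'.npy',cloud(f));print(n,f['xyz'],f['attitude'],f['K'],f['k1'])
E
```

```text
{'time_s': 0.0, 'qpos': array([ 1.62470396e+00,  4.08079688e-02,  8.38102680e-02, -4.78400124e-04,
       -1.61549164e+00, -3.33725867e-01]), 'qvel': array([-0.00031434,  0.00050764, -0.00220157, -0.00109815, -0.00092867,
        0.00050118]), 'tau': array([-1.27025587e-04, -3.68193948e+01,  3.47420275e+01,  6.93246827e+00,
       -5.36653533e-03,  3.30350126e-06]), 'ee_pos': array([165.51858094, 576.37741149, 230.27784989]), 'orientation': array([ 9.90229753e-01, -1.39442683e-01, -7.14535430e-05,  8.76685286e-04]), 'ft_force': array([0.17659991, 0.14921879, 0.17894604]), 'ft_torque': array([-0.03922311, -0.00859427,  0.05709105]), 'gripper_force': 0.0, 'width': 85.58144052058846}
top [ 534.9138643    74.04124989 1207.05965317] [-0.69595044  0.71685808 -0.03225829  0.02696076] [[557.11347757   0.         328.36173375]
 [  0.         557.11347757 253.43044011]
 [  0.           0.           1.        ]] 0.033555570814188834
scene [1103.04025506 -398.24034513  852.99899941] [ 0.85944453  0.35600258 -0.14643386 -0.33641402] [[463.70833584   0.         314.22937262]
 [  0.         463.70833584 242.92490852]
 [  0.           0.           1.        ]] 0.009379003805629222
```

View pics/top1.png

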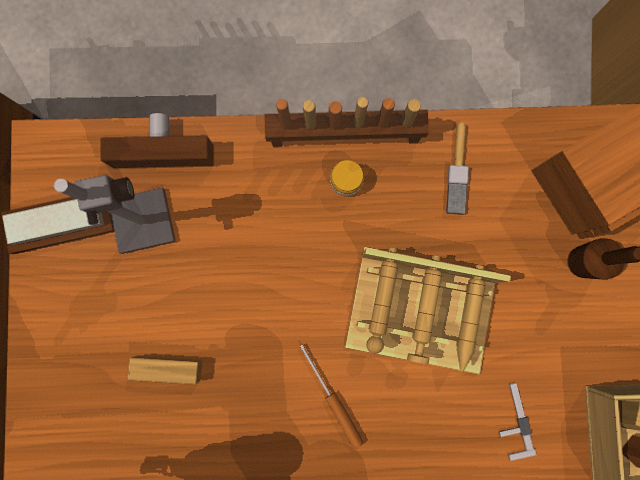

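View pics/scene1.png

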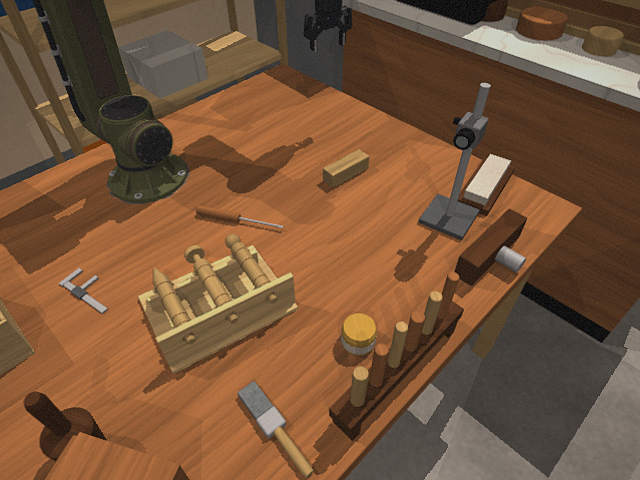

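Top view: the ball-tailed spindle is in the left lane, with its ball at about (375,343), tenon hole at about (391,255). The inspection camera's black lens barrel is at about (124,189), looking right in the picture. In the scene view its glass is at about (463,138).

Run:
```python
from h import *
T=np.load('top.npy');S=np.load('scene.npy')
def reg(C,u0,u1,v0,v1,z0,z1):
    p=C[v0:v1,u0:u1].reshape(-1,3);return p[(p[:,2]>z0)&(p[:,2]<z1)]
# ball spindle barrel upper points
for (a,b) in (((375,343),(391,255)),):
    m=np.zeros((480,640),np.uint8);cv2.line(m,a,b,1,26)
    p=T[m>0];p=p[(p[:,2]>80)&(p[:,2]<100)]
    print('spindle pts',len(p),p.mean(0),np.linalg.eigh(np.cov(p[:,:2].T)))
# board top edge
p=reg(T,355,520,240,290,98,112);c=p.mean(0);w,v=np.linalg.eigh(np.cov(p[:,:2].T))
s=(p[:,:2]-c[:2])@v[:,1];t=(p[:,:2]-c[:2])@v[:,0]
print('board',len(p),c,v[:,1],s.min(),s.max(),np.percentile(t,[2,98]))
for n,C,r in(('top',T,(50,140,160,225)),('scene',S,(440,495,80,160))):
    p=reg(C,*r,150,400);print(n,len(p),p.min(0),p.max(0))
    for u,v in ((124,189),(128,189),(95,190),(62,186)) if n=='top' else ((463,138),(460,140),(475,128),(484,90)): print(u,v,C[v,u])
f=grab_frame('scene')
for n,C,r in(('top',f and T,(50,140,165,220)),('scene',S,(445,495,80,160))):
    pass
c=cv2.resize(f['img'][80:160,430:510],None,fx=4,fy=4,interpolation=cv2.INTER_CUBIC)
g=grab_frame('top');d=cv2.resize(g['img'][160:240,60:140],None,fx=4,fy=4,interpolation=cv2.INTER_CUBIC)
cv2.imwrite('pics/crop1.png',np.hstack([c,d])[:,:,::-1])
```

```text
spindle pts 1443 [526.53144141 -41.38155829  88.21505916] EighResult(eigenvalues=array([  78.47075369, 3093.6173273 ]), eigenvectors=array([[-0.2220318 , -0.97503942],
       [-0.97503942,  0.2220318 ]]))
board 936 [ 598.92990177 -151.59798671  104.55708746] [0.22051877 0.97538273] -145.29124459779547 145.76432311708012 [-6.0675133   5.82616745]
top 2259 [673.20637969 391.90777723 150.09864286] [752.23465743 476.95066884 380.19266816]
124 189 [727.51460773 399.00549674 295.92459591]
128 189 [727.53092827 392.80230372 295.05272975]
95 190 [725.19188075 442.4578618  304.75503673]
62 186 [717.52065092 462.13370745 375.69045558]
scene 1385 [673.44149512 390.37611036 189.82769328] [750.17474514 478.1330448  379.03656875]
463 138 [732.9403648  395.76608707 290.35320998]
460 140 [727.28499961 396.35019115 282.42799236]
475 128 [740.46928521 422.85607109 305.23523557]
484 90 [722.58476768 455.54409058 371.08805726]
```

View pics/crop1.png

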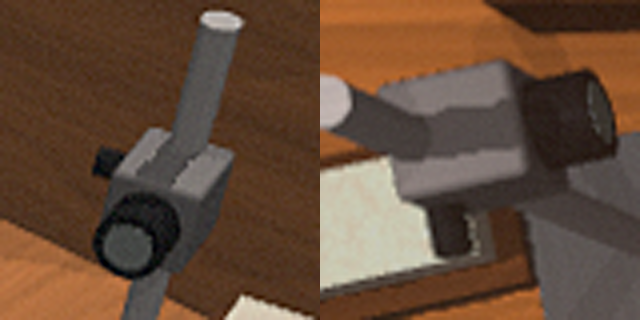

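The crop shows the glass clearly: an ellipse centred at about crop (128,248), i.e. scene pixel (462,142). The box top and base plate edges are visible for the yaw.

Run:
```python
from h import *
from scipy.optimize import least_squares
T=np.load('top.npy');S=np.load('scene.npy')
def rect(p,n):
    r=cv2.minAreaRect(p[:,:2].astype(np.float32));print(n,len(p),r,'z',np.median(p[:,2]))
A=T[150:265,100:185].reshape(-1,3);A=A[(A[:,2]>5)&(A[:,2]<30)];rect(A,'base top')
B=S[190:245,410:485].reshape(-1,3);B=B[(B[:,2]>5)&(B[:,2]<30)];rect(B,'base scene')
P=np.r_[T[160:225,45:140].reshape(-1,3),S[80:165,440:500].reshape(-1,3)]
P=P[(P[:,2]>150)&(P[:,2]<400)&(P[:,0]<765)&(P[:,0]>660)]
q=P[P[:,2]>340];print('post',q.mean(0),len(q))
for lo in range(220,320,10):
    q=P[(P[:,2]>=lo)&(P[:,2]<lo+10)];print(lo,len(q),q.min(0)[:2],q.max(0)[:2])
# glass: scene ellipse interior
m=np.zeros((480,640),np.uint8);cv2.circle(m,(462,142),4,1,-1);g=S[m>0]
c=np.median(g,0);n=np.linalg.svd(g-g.mean(0))[2][2];print('glass',c,n)
```

```text
base top 3170 ((732.6196899414062, 461.7329406738281), (179.15533447265625, 215.03648376464844), 87.14266204833984) z 15.970407612032432
base scene 1814 ((713.5836791992188, 465.11151123046875), (189.2977294921875, 210.73619079589844), 36.1361083984375) z 17.71329432880856
post [718.52715174 459.79771543 364.49971335] 495
220 24 [715.91322466 453.47992981] [727.54700766 470.43985909]
230 2 [723.6652446  457.44241635] [725.10503144 459.36190527]Traceback (most recent call last):
  File "<stdin>", line 12, in <module>
    return umr_minimum(a, axis, None, out, keepdims, initial, where)
ValueError: zero-size array to reduction operation minimum which has no identity
```

```bash
cat > fit.py <<'E'
from h import *
from scipy.optimize import least_squares
T=np.load('top.npy');S=np.load('scene.npy')
def sd(p,x):
    c,s=np.cos(x[3]),np.sin(x[3]);d=p-x[:3]
    X=c*d[:,0]+s*d[:,1];Y=-s*d[:,0]+c*d[:,1];Z=d[:,2]
    def ex(*q):
        q=np.stack(q,1);return np.linalg.norm(np.maximum(q,0),axis=1)+np.minimum(q.max(1),0)
    cyl=ex(np.hypot(Y,Z)-19,np.abs(X-20)-20)
    L=x[4];box=ex(abs(X-(25+L)/2)-(L-25)/2,abs(Y)-25,abs(Z)-25)
    post=np.hypot(X-70,Y)-x[5]
    return np.minimum(np.minimum(cyl,box),post)
for name,P in (('both',[T[160:225,45:140],S[80:165,440:500]]),('top',[T[160:225,45:140]]),('scene',[S[80:165,440:500]])):
    P=np.concatenate([a.reshape(-1,3) for a in P])
    P=P[(P[:,2]>200)&(P[:,2]<372)&(P[:,0]<775)&(P[:,0]>660)&(P[:,1]<500)]
    best=None
    for yaw in(1.4,1.6,1.8,2.0):
        r=least_squares(lambda x:sd(P,x),[730,393,280,yaw,65,9],loss='soft_l1',f_scale=1.5)
        if best is None or r.cost<best.cost:best=r
    x=best.x;u=np.array([np.cos(x[3]),np.sin(x[3])])
    print(name,len(P),x.round(3),'medres',np.median(abs(sd(P,x))).round(2),'mid goal',(x[:2]-170*u).round(1),np.hypot(*(x[:2]-170*u)).round(1))
E
python3 fit.py
```

```text
both 3352 [732.697 396.264 279.7     1.798  77.272   9.416] medres 1.05 mid goal [771.  230.6] 804.7
top 2044 [733.207 395.448 279.231   1.797  78.353   9.047] medres 0.95 mid goal [771.4 229.8] 804.9
scene 1308 [730.744 396.843 280.822   1.777  76.894  10.134] medres 0.82 mid goal [765.6 230.5] 799.6
```

```bash
cat >> h.py <<'E'
def pose():
    o=get_obs();M=R.from_quat(o['orientation']).as_matrix()
    return o['time_s'],o['ee_pos'],np.degrees(np.arctan2(M[1,0],M[0,0])),M,o
def rows(tgt,turn,n,w,p=None,yaw=None):
    """turn: world yaw change in deg; shift in tool axes at start of row"""
    _,p0,y0,_,_=pose();p=p0 if p is None else p;yaw=y0 if yaw is None else yaw
    d=(np.array(tgt)-p)/n
    out=[]
    for i in range(n):
        a=np.radians(yaw+turn*i/n);x=np.array([np.cos(a),np.sin(a),0]);y=np.array([np.sin(a),-np.cos(a),0])
        out.append([round(float(d@x)/1000,4),round(float(d@y)/1000,4),round(-d[2]/1000,4),round(-turn/n,2),w])
    for i in range(0,n,5):print(out[i:i+5])
E
python3 -c "
from h import *
print(pose()[1:3]);rows([548.6,-47.9,180],-176.6,25,.07)"
```

```text
(array([165.59659853, 576.48087099, 230.65330255]), np.float64(-16.028363053759445))
[[0.0216, 0.0198, np.float64(0.002), 7.06, 0.07], [0.0239, 0.017, np.float64(0.002), 7.06, 0.07], [0.0258, 0.0139, np.float64(0.002), 7.06, 0.07], [0.0273, 0.0106, np.float64(0.002), 7.06, 0.07], [0.0284, 0.0072, np.float64(0.002), 7.06, 0.07]]
[[0.0291, 0.0036, np.float64(0.002), 7.06, 0.07], [0.0293, 0.0, np.float64(0.002), 7.06, 0.07], [0.0291, -0.0036, np.float64(0.002), 7.06, 0.07], [0.0284, -0.0071, np.float64(0.002), 7.06, 0.07], [0.0273, -0.0106, np.float64(0.002), 7.06, 0.07]]
[[0.0258, -0.0138, np.float64(0.002), 7.06, 0.07], [0.0239, -0.0169, np.float64(0.002), 7.06, 0.07], [0.0217, -0.0197, np.float64(0.002), 7.06, 0.07], [0.0191, -0.0222, np.float64(0.002), 7.06, 0.07], [0.0162, -0.0244, np.float64(0.002), 7.06, 0.07]]
[[0.0131, -0.0262, np.float64(0.002), 7.06, 0.07], [0.0097, -0.0276, np.float64(0.002), 7.06, 0.07], [0.0063, -0.0286, np.float64(0.002), 7.06, 0.07], [0.0027, -0.0292, np.float64(0.002), 7.06, 0.07], [-0.0009, -0.0293, np.float64(0.002), 7.06, 0.07]]
[[-0.0045, -0.029, np.float64(0.002), 7.06, 0.07], [-0.008, -0.0282, np.float64(0.002), 7.06, 0.07], [-0.0114, -0.027, np.float64(0.002), 7.06, 0.07], [-0.0147, -0.0254, np.float64(0.002), 7.06, 0.07], [-0.0177, -0.0234, np.float64(0.002), 7.06, 0.07]]
```

Call:
{"fn": "drive_tool", "kwargs": {"plan": [[[0.022,0.02,0.002,7,0.07],[0.024,0.017,0.002,7,0.07],[0.026,0.014,0.002,7,0.07],[0.027,0.011,0.002,7,0.07],[0.028,0.007,0.002,7,0.07]]]}}

```text
time_s: 0.62
ee_pos: [242.8, 450.3, 221.0]
orientation: [0.901, -0.433, 0.0, 0.0]
ft_force: [-0.4, -0.9, -0.1]
width: 70.3
gripper_force: 0.0
```

Call:
{"fn": "drive_tool", "kwargs": {"plan": [[[0.029,0.004,0.002,7,0.07],[0.029,0,0.002,7,0.07],[0.029,-0.004,0.002,7,0.07],[0.028,-0.007,0.002,7,0.07],[0.027,-0.011,0.002,7,0.07]]]}}

```text
time_s: 1.03
ee_pos: [320.4, 327.2, 211.2]
orientation: [0.729, -0.684, -0.0, -0.0]
ft_force: [1.0, 1.7, 0.5]
width: 70.1
gripper_force: 0.0
```

Call:
{"fn": "drive_tool", "kwargs": {"plan": [[[0.026,-0.014,0.002,7,0.07],[0.024,-0.017,0.002,7,0.07],[0.022,-0.02,0.002,7,0.07],[0.019,-0.022,0.002,7,0.07],[0.016,-0.024,0.002,7,0.07]]]}}

```text
time_s: 1.45
ee_pos: [398.6, 203.2, 201.3]
orientation: [-0.49, 0.872, 0.0, 0.0]
ft_force: [0.3, 0.4, 0.3]
width: 70.2
gripper_force: 0.0
```

Call:
{"fn": "drive_tool", "kwargs": {"plan": [[[0.013,-0.026,0.002,7,0.07],[0.01,-0.028,0.002,7,0.07],[0.006,-0.029,0.002,7,0.07],[0.003,-0.029,0.002,7,0.07],[-0.001,-0.029,0.002,7,0.07]]]}}

```text
time_s: 1.87
ee_pos: [477.7, 79.6, 191.2]
orientation: [-0.205, 0.979, 0.0, 0.0]
ft_force: [1.2, 0.8, 0.6]
width: 70.1
gripper_force: 0.0
```

```bash
python3 -c "
from h import *
p=pose();print(p[:3],p[4]['qpos'],p[4]['ft_force'],R.from_matrix(p[3]).as_matrix()[:,2]);t=[548.6,-47.9,190];rows(t,-192.7-(p[2]-360 if p[2]>0 else p[2]),5,.07)"
```

```text
(1.8667, array([477.68040058,  79.57895143, 191.23986038]), np.float64(-156.38121338419197)) [ 5.82852459e-01 -2.75759993e-01 -2.76919487e-01 -6.11004861e-05
 -1.56935191e+00 -1.74142310e+00] [1.17652798 0.78419899 0.61183538] [ 2.04253704e-04  2.07838129e-04 -9.99999958e-01]
[[-0.0028, -0.029, np.float64(0.0002), np.float64(7.26), 0.07], [-0.0064, -0.0285, np.float64(0.0002), np.float64(7.26), 0.07], [-0.01, -0.0274, np.float64(0.0002), np.float64(7.26), 0.07], [-0.0134, -0.0259, np.float64(0.0002), np.float64(7.26), 0.07], [-0.0165, -0.024, np.float64(0.0002), np.float64(7.26), 0.07]]
```

Call:
{"fn": "drive_tool", "kwargs": {"plan": [[[-0.003,-0.029,0,7.1,0.07],[-0.006,-0.0285,0,7.1,0.07],[-0.01,-0.0275,0,7.1,0.07],[-0.0135,-0.026,0,7.1,0.07],[-0.0165,-0.024,0,7.1,0.07]]]}}

```text
time_s: 2.28
ee_pos: [550.0, -47.2, 191.1]
orientation: [0.104, 0.995, 0.0, -0.0]
ft_force: [0.1, 0.2, 0.6]
width: 70.0
gripper_force: 0.0
```

```bash
python3 -c "
from h import *
p=pose();print(p[:3],p[4]['qpos'])
f=grab_frame('wrist');save(f,'w1.png');C=cloud(f);np.save('w.npy',C);print(f['xyz'])
f=grab_frame('top');T=cloud(f)
u=np.array([.9754,-.2205]);v=np.array([.2205,.9754]);o=np.array([528.7,-135.7])
a=C.reshape(-1,3);a=a[(a[:,2]>70)&(a[:,2]<100)];x=(a[:,:2]-o)@u;y=(a[:,:2]-o)@v
for x0 in range(-80,70,10):
    m=(x>x0)&(x<x0+10)&(abs(y-90)<30);b=a[m];
    if m.sum()>20:
        t=b[:,2]>b[:,2].max()-6; print(x0,m.sum(),'ymin/max',np.percentile(y[m],[1,99]).round(1),'ycrest',y[m][t].mean().round(1),'ztop',np.percentile(b[:,2],98).round(1))
"
```

```text
(2.2833, array([550.00288022, -47.18089128, 191.14317716]), np.float64(168.10941365633647)) [ 2.78317312e-01 -8.83708224e-02 -1.14272396e-01 -8.05461605e-05
 -1.54502520e+00 -2.05664144e+00]
[474.18562543 -32.29687224 332.92264168]
-80 740 ymin/max [ 73.9 106.6] ycrest 90.1 ztop 92.0
-70 734 ymin/max [ 74. 107.] ycrest 90.2 ztop 92.0
-60 688 ymin/max [ 73.9 106.6] ycrest 90.2 ztop 91.6
-50 671 ymin/max [ 73.9 107. ] ycrest 90.2 ztop 91.6
-40 661 ymin/max [ 73.8 106.5] ycrest 90.2 ztop 91.7
-30 627 ymin/max [ 73.8 107. ] ycrest 90.2 ztop 91.8
-20 607 ymin/max [ 73.8 106.6] ycrest 90.4 ztop 91.5
-10 598 ymin/max [ 73.7 106.9] ycrest 90.2 ztop 91.7
0 571 ymin/max [ 73.7 106.4] ycrest 90.2 ztop 91.7
10 551 ymin/max [ 73.6 106.8] ycrest 90.5 ztop 91.5
20 539 ymin/max [ 73.6 107.1] ycrest 90.3 ztop 91.6
30 512 ymin/max [ 73.5 106.7] ycrest 90.4 ztop 91.6
40 509 ymin/max [ 73.5 107. ] ycrest 90.4 ztop 91.7
50 365 ymin/max [ 74.1 106.4] ycrest 90.5 ztop 91.3
60 1276 ymin/max [ 60.6 119.4] ycrest 90.2 ztop 99.6
```

View pics/w1.png

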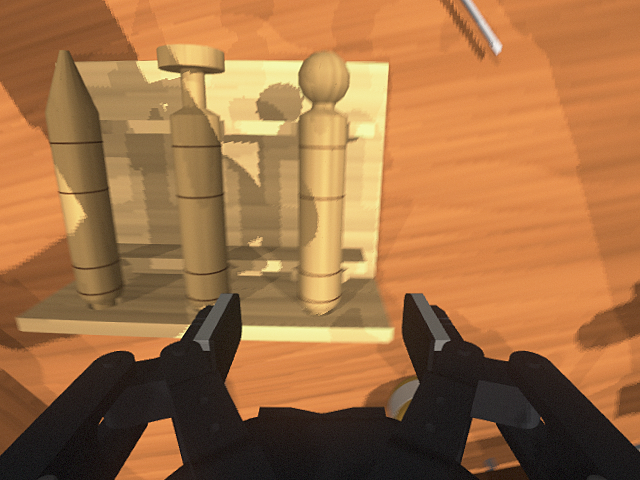

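The wrist view shows the ball-tailed spindle at (323,75)–(320,310), right where the lane fit puts it (crest within 0.5 mm of the lane axis, top at 92 mm). I'm going down to it.

Call:
{"fn": "drive_tool", "kwargs": {"plan": [[[0.0013,-0.0006,0.03,0.8,0.07],[0,0,0.03,0,0.07],[0,0,0.03,0,0.07],[0,0,0.03,0,0.07],[0,0,0.017,0,0.07]]]}}

```text
time_s: 2.8
ee_pos: [546.1, -45.8, 50.3]
orientation: [0.107, 0.994, -0.0, -0.002]
ft_force: [-0.5, 0.6, -0.7]
width: 70.3
gripper_force: 0.0
```

Call:
{"fn": "drive_tool", "kwargs": {"plan": [[[0,0,0,0,0.07],[0,0,0,0,0.02],[0,0,0,0,0.02],[0,0,0,0,0.02],[0,0,0,0,0.02]]], "force": 50}}

```text
time_s: 3.22
ee_pos: [549.2, -46.6, 56.9]
orientation: [0.107, 0.994, -0.0, 0.002]
ft_force: [-1.9, -2.1, 4.4]
width: 32.5
gripper_force: 49.4
```

Call:
{"fn": "drive_tool", "kwargs": {"plan": [[[0,0,0,0,0.02],[0,0,0,0,0.02],[0,0,0,0,0.02],[0,0,0,0,0.02],[0,0,0,0,0.02]]]}}

```text
time_s: 3.63
ee_pos: [549.2, -46.6, 56.9]
orientation: [0.107, 0.994, -0.0, 0.002]
ft_force: [-2.4, -2.7, 6.3]
width: 32.5
gripper_force: 49.6
```

```bash
python3 -c "
from h import *
p=pose();print(p[:3],p[4]['qpos'],p[4]['width'],p[4]['gripper_force'],p[4]['ft_force'],p[4]['ft_torque'])"
```

```text
(3.6333, array([549.24452654, -46.56353498,  56.87644675]), np.float64(167.6711909827929)) [ 2.81073835e-01 -4.23154838e-02 -3.18015175e-01  1.77003317e-03
 -1.29215336e+00 -2.06753298e+00] 32.513917854680386 49.57741230726242 [-2.38064866 -2.74944249  6.25081711] [-0.78218586  0.59769289 -0.04173551]
```

Call:
{"fn": "drive_tool", "kwargs": {"plan": [[[0.006,0,0,0,0.02],[0.008,0,0,0,0.02],[0.009,0,0,0,0.02],[0.009,0,0,0,0.02],[0.006,0,0,0,0.02]]]}}

```text
time_s: 4.05
ee_pos: [512.4, -38.1, 56.6]
orientation: [0.107, 0.994, 0.0, 0.003]
ft_force: [3.5, -3.5, 3.6]
width: 32.6
gripper_force: 49.7
```

Call:
{"fn": "drive_tool", "kwargs": {"plan": [[[0,0,0,0,0.02],[0,0,0,0,0.02],[0,0,0,0,0.02],[0,0,0,0,0.02],[0,0,0,0,0.02]]]}}

```text
time_s: 4.47
ee_pos: [511.6, -38.0, 55.7]
orientation: [0.107, 0.994, -0.0, 0.001]
ft_force: [-0.9, -1.1, 7.5]
width: 32.5
gripper_force: 50.0
```

```bash
python3 -c "
from h import *
p=pose();print(p[:3],p[4]['width'],p[4]['ft_force'],p[4]['qpos'])
f=grab_frame('top');C=cloud(f);cv2.imwrite('pics/t2.png',cv2.resize(f['img'][230:390,330:530],None,fx=4,fy=3.75)[:,:,::-1])
f=grab_frame('wrist');save(f,'w2.png')"
```

```text
(4.4667, array([511.62283457, -38.0017535 ,  55.67989782]), np.float64(167.68823340179486)) 32.52534002682102 [-0.87827322 -1.13370286  7.50753263] [ 3.19334860e-01 -1.45258901e-01 -4.15531081e-01  5.89475258e-04
 -1.29966436e+00 -2.10516971e+00]
```

View pics/w2.png

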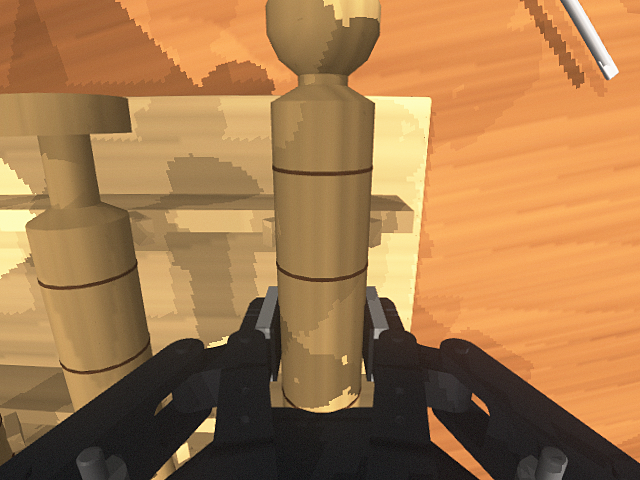

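Run:
```python
from h import *
from scipy.optimize import minimize
D=[(165.6,576.5,230.6,.0408,.0838),(477.68,79.58,191.24,-.27576,-.27692),(550.0,-47.18,191.14,-.08837,-.11427),(549.24,-46.56,56.88,-.04232,-.31802),(511.62,-38.0,55.68,-.14526,-.41553)]
for name,g in(('q2-q3',lambda a,b:a-b),('q3',lambda a,b:b),('q2+q3',lambda a,b:a+b)):
    A=[];B=[]
    for x,y,z,a,b in D:
        f=g(a,b);r=np.sqrt(x*x+y*y-197**2)
        A+=[[1,0,np.sin(a),np.cos(f),np.sin(f)],[0,1,np.cos(a),-np.sin(f),np.cos(f)]];B+=[r,z]
    s=np.linalg.lstsq(np.array(A),np.array(B),rcond=None);res=np.array(A)@s[0]-B
    print(name,s[0].round(1),np.abs(res).max().round(2))
    c=s[0]
    best=0
    for a in np.linspace(-1.29,2.01,300):
        for b in np.linspace(-1.08,1.49,300):
            f=g(a,b);z=c[1]+c[2]*np.cos(a)-c[3]*np.sin(f)+c[4]*np.cos(f)
            if abs(z-258)<8:
                best=max(best,c[0]+c[2]*np.sin(a)+c[3]*np.cos(f)+c[4]*np.sin(f))
    print('max r',np.hypot(best,197))
C0=np.load('w.npy');C1=cloud(grab_frame('wrist'))
u=np.array([.9754,-.2205]);v=np.array([.2205,.9754]);o=np.array([528.7,-135.7])
for C in(C0,C1):
    a=C.reshape(-1,3);x=(a[:,:2]-o)@u;y=(a[:,:2]-o)@v
    m=(abs(y-90.3)<3)&(a[:,2]>60)&(a[:,2]<100)&(x<-70)
    for lo in range(-180,-70,4):
        k=m&(x>=lo)&(x<lo+4)
        if k.sum():print((lo,a[k,2].max().round(1)),end=' ')
    print()
```

```text
q2-q3 [   0.6 -196.4  399.8  550.5    3.7] 0.48
max r 860.9526552698225
q3 [ 873.6 -159.2  207.7 -326.9  171.9] 74.66
max r 1229.9318946328501
q2+q3 [ 692.6  -76.   139.  -146.4  138. ] 92.88
max r 813.822878043197
(-128, np.float64(84.3)) (-124, np.float64(88.0)) (-120, np.float64(90.5)) (-116, np.float64(93.2)) (-112, np.float64(93.2)) (-108, np.float64(92.8)) (-104, np.float64(92.2)) (-100, np.float64(91.0)) (-96, np.float64(87.2)) (-92, np.float64(85.7)) (-88, np.float64(91.8)) (-84, np.float64(92.1)) (-80, np.float64(92.2)) (-76, np.float64(92.9)) (-72, np.float64(92.1)) 
(-152, np.float64(92.9)) (-148, np.float64(95.9)) (-144, np.float64(95.1)) (-140, np.float64(93.3)) (-136, np.float64(91.2)) (-132, np.float64(87.8)) (-128, np.float64(90.8)) (-124, np.float64(93.8)) (-120, np.float64(93.6)) (-116, np.float64(93.2)) (-112, np.float64(93.6)) (-108, np.float64(93.4)) (-104, np.float64(93.1)) (-100, np.float64(93.1)) (-96, np.float64(93.0)) (-92, np.float64(92.7)) (-88, np.float64(92.4)) (-84, np.float64(92.1)) (-80, np.float64(92.0)) (-76, np.float64(92.0)) (-72, np.float64(92.0))
```

Call:
{"fn": "drive_tool", "kwargs": {"plan": [[[0,0,-0.01,0,0.02],[0,0,-0.02,0,0.02],[0,0,-0.02,0,0.02],[0,0,-0.025,0,0.02],[0,0,-0.025,0,0.02]]]}}

```text
time_s: 5.03
ee_pos: [510.3, -37.5, 154.4]
orientation: [0.107, 0.994, 0.0, -0.001]
ft_force: [0.0, 0.3, -2.0]
width: 32.5
gripper_force: 49.8
```

Call:
{"fn": "drive_tool", "kwargs": {"plan": [[[0,0,-0.025,0,0.02],[0,0,-0.025,0,0.02],[0,0,-0.025,0,0.02],[0,0,-0.02,0,0.02],[0,0,-0.01,0,0.02]]]}}

```text
time_s: 5.45
ee_pos: [511.5, -37.6, 262.0]
orientation: [0.107, 0.994, 0.001, 0.001]
ft_force: [0.6, 0.2, -1.6]
width: 32.2
gripper_force: 49.8
```

```bash
python3 -c "
from h import *
p=pose();print(p[:3],p[4]['width'],p[4]['ft_force'],p[4]['qpos'])
rows([780,192,262],102.8+180-p[2],20,.02)
f=grab_frame('scene');save(f,'s2.png')"
```

```text
(5.45, array([511.45676509, -37.62703456, 261.96781508]), np.float64(167.6822677775446)) 32.18336646771113 [ 0.56892963  0.24136999 -1.6420197 ] [ 3.19594938e-01 -1.88756493e-01 -7.58593997e-02 -2.54607882e-04
 -1.68116403e+00 -2.10540307e+00]
[[-0.0107, 0.0141, np.float64(-0.0), np.float64(-5.76), 0.02], [-0.012, 0.0129, np.float64(-0.0), np.float64(-5.76), 0.02], [-0.0133, 0.0117, np.float64(-0.0), np.float64(-5.76), 0.02], [-0.0144, 0.0103, np.float64(-0.0), np.float64(-5.76), 0.02], [-0.0153, 0.0088, np.float64(-0.0), np.float64(-5.76), 0.02]]
[[-0.0161, 0.0072, np.float64(-0.0), np.float64(-5.76), 0.02], [-0.0168, 0.0056, np.float64(-0.0), np.float64(-5.76), 0.02], [-0.0172, 0.0038, np.float64(-0.0), np.float64(-5.76), 0.02], [-0.0175, 0.0021, np.float64(-0.0), np.float64(-5.76), 0.02], [-0.0177, 0.0003, np.float64(-0.0), np.float64(-5.76), 0.02]]
[[-0.0176, -0.0015, np.float64(-0.0), np.float64(-5.76), 0.02], [-0.0174, -0.0032, np.float64(-0.0), np.float64(-5.76), 0.02], [-0.017, -0.0049, np.float64(-0.0), np.float64(-5.76), 0.02], [-0.0164, -0.0066, np.float64(-0.0), np.float64(-5.76), 0.02], [-0.0156, -0.0082, np.float64(-0.0), np.float64(-5.76), 0.02]]
[[-0.0147, -0.0097, np.float64(-0.0), np.float64(-5.76), 0.02], [-0.0137, -0.0112, np.float64(-0.0), np.float64(-5.76), 0.02], [-0.0125, -0.0125, np.float64(-0.0), np.float64(-5.76), 0.02], [-0.0112, -0.0137, np.float64(-0.0), np.float64(-5.76), 0.02], [-0.0097, -0.0147, np.float64(-0.0), np.float64(-5.76), 0.02]]
```

View pics/s2.png

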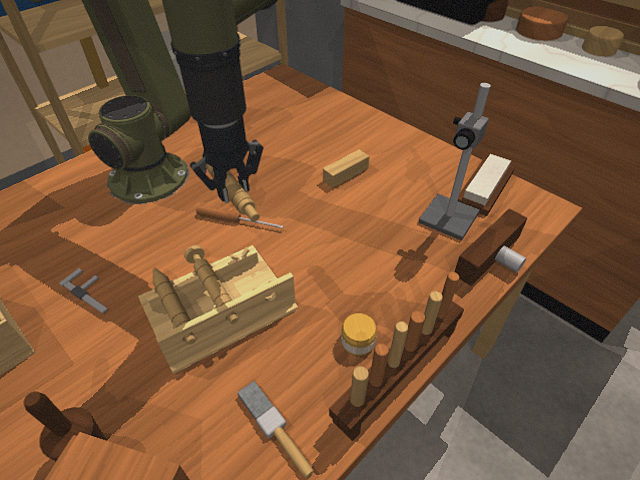

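The spindle is lifted clear, held at (240,195) in the scene view with the tenon forward, and the other two are still in the rack. Next I carry it to a stand-off in front of the lens.

Call:
{"fn": "drive_tool", "kwargs": {"plan": [[[-0.0107,0.014,0,-5.8,0.02],[-0.012,0.013,0,-5.8,0.02],[-0.0133,0.0117,0,-5.8,0.02],[-0.0144,0.0103,0,-5.8,0.02],[-0.0153,0.009,0,-5.8,0.02]]]}}

```text
time_s: 5.92
ee_pos: [578.2, 20.7, 257.1]
orientation: [-0.148, 0.989, 0.0, -0.002]
ft_force: [0.3, -0.0, -1.4]
width: 32.6
gripper_force: 49.9
```

Call:
{"fn": "drive_tool", "kwargs": {"plan": [[[-0.016,0.007,0,-5.8,0.02],[-0.017,0.0056,0,-5.8,0.02],[-0.0172,0.004,0,-5.8,0.02],[-0.0175,0.002,0,-5.8,0.02],[-0.0177,0,0,-5.8,0.02]]]}}

```text
time_s: 6.33
ee_pos: [645.3, 78.2, 256.8]
orientation: [-0.391, 0.921, 0.001, -0.002]
ft_force: [0.5, 0.4, -1.9]
width: 32.5
gripper_force: 49.9
```

Call:
{"fn": "drive_tool", "kwargs": {"plan": [[[-0.0176,-0.0015,0,-5.8,0.02],[-0.0174,-0.003,0,-5.8,0.02],[-0.017,-0.005,0,-5.8,0.02],[-0.0164,-0.0066,0,-5.8,0.02],[-0.0156,-0.008,0,-5.8,0.02]]]}}

```text
time_s: 6.75
ee_pos: [711.7, 136.4, 256.6]
orientation: [-0.609, 0.793, 0.001, -0.002]
ft_force: [-0.5, -0.1, -0.8]
width: 32.4
gripper_force: 49.9
```

Call:
{"fn": "drive_tool", "kwargs": {"plan": [[[-0.0147,-0.0097,0,-5.7,0.02],[-0.0137,-0.011,0,-5.7,0.02],[-0.0125,-0.0125,0,-5.7,0.02],[-0.011,-0.0137,0,-5.7,0.02],[-0.0097,-0.0147,0,-5.7,0.02]]]}}

```text
time_s: 7.17
ee_pos: [778.1, 194.2, 256.4]
orientation: [0.785, -0.619, -0.001, 0.001]
ft_force: [1.0, -0.8, -1.0]
width: 32.4
gripper_force: 49.9
```

Call:
{"fn": "drive_tool", "kwargs": {"plan": [[[0,0,0,0,0.02],[0,0,0,0,0.02],[0,0,0,0,0.02],[0,0,0,0,0.02],[0,0,0,0,0.02]]]}}

```text
time_s: 7.58
ee_pos: [777.6, 192.7, 260.4]
orientation: [0.783, -0.622, 0.0, -0.0]
ft_force: [-0.1, -0.2, -0.9]
width: 32.2
gripper_force: 50.0
```

Run:
```python
from h import *
p=pose();print(p[:3],p[3][:,2],p[4]['width'],p[4]['ft_force'],p[4]['qpos'])
a=grab_frame('scene');b=grab_frame('top');w=grab_frame('wrist')
np.save('scene2.npy',cloud(a));np.save('top2.npy',cloud(b));np.save('wrist2.npy',cloud(w))
save(w,'w3.png')
t=np.hstack([cv2.resize(a['img'][60:260,330:530],(400,400)),cv2.resize(b['img'][140:340,60:260],(400,400))])
cv2.imwrite('pics/c3.png',t[:,:,::-1])
```

```text
(7.5833, array([777.58896577, 192.71326282, 260.38305951]), np.float64(-76.88652182085441)) [ 1.00826866e-03  4.20851610e-04 -9.99999403e-01] 32.20870821656025 [-0.12528305 -0.17008504 -0.91698703] [ 4.90798022e-01  6.48462301e-01  8.94941589e-01  1.07267593e-04
 -1.81618800e+00 -2.61898633e-01]
```

View pics/c3.png

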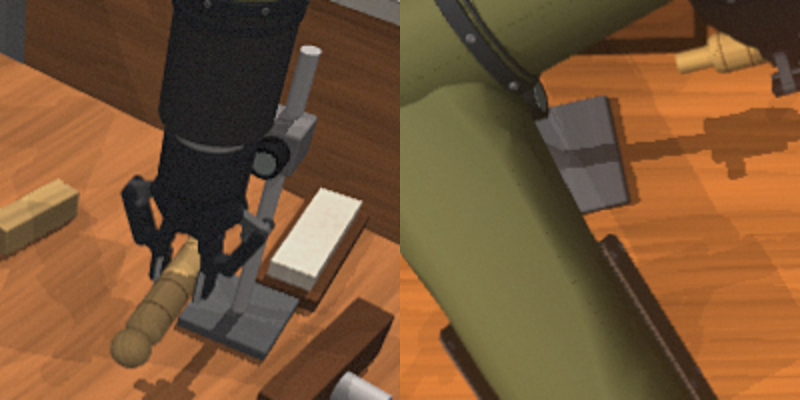

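View pics/w3.png

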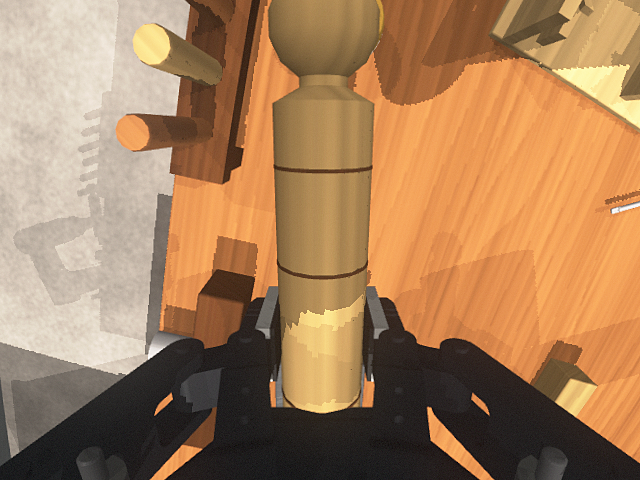

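The views show the spindle held firmly, tail ball at about (130,347) in the left crop and the tenon tip at about (680,60) in the right crop. The lens is untouched. Next I fit the spindle's pose from the clouds.

```bash
cat > fs.py <<'E'
from h import *
from scipy.optimize import least_squares
import sys
def ex(*q):
    q=np.stack(q,1);return np.linalg.norm(np.maximum(q,0),axis=1)+np.minimum(q.max(1),0)
def sd(P,x):
    ax=np.array([np.cos(x[4])*np.cos(x[3]),np.cos(x[4])*np.sin(x[3]),np.sin(x[4])])
    d=P-x[:3];X=d@ax;r=np.linalg.norm(d-X[:,None]*ax,axis=1)
    b=ex(r-17,abs(X+15)-70);t=ex(r-9,abs(X-70)-20);s=np.hypot(X+109,r)-18
    return np.minimum(np.minimum(b,t),s)
def run(names):
    o=pose();c=o[1]+[0,0,19];yaw=np.radians(o[2]+180)
    Cs={n:np.load(n+'2.npy').reshape(-1,3) for n in names}
    for sel in [[n] for n in names]+[names]:
        P=np.concatenate([Cs[n] for n in sel]);P=P[np.isfinite(P).all(1)]
        x=np.array([*c,yaw,0.])
        for lim in(8,5,3):
            Q=P[abs(sd(P,x))<lim]
            # drop finger zone: lateral parts near the pads
            u=np.array([np.cos(x[3]),np.sin(x[3]),0]);X=(Q-c)@u;Q=Q[(X<-16)|(X>16)]
            if len(Q)<30:break
            x=least_squares(lambda y:np.r_[sd(Q,y),([(y[4])*100,(y[3]-yaw)*100] if len(sel)==1 else [])],x,loss='soft_l1',f_scale=1).x
        ax=np.array([np.cos(x[4])*np.cos(x[3]),np.cos(x[4])*np.sin(x[3]),np.sin(x[4])])
        print(sel,len(Q),'mid',x[:3].round(1),'yaw',np.degrees(x[3]).round(2),'pitch',np.degrees(x[4]).round(2),'tip',(x[:3]+90*ax).round(1),'tcp yaw+180',(o[2]+180).round(2),'res',np.median(abs(sd(Q,x))).round(2))
run(['scene','top','wrist'])
E
python3 fs.py
```

```text
['scene'] 1005 mid [776.2 193.8 279.3] yaw 102.67 pitch 0.24 tip [756.4 281.6 279.6] tcp yaw+180 103.14 res 0.6
['top'] 1639 mid [777.5 192.9 278.1] yaw 102.86 pitch 0.15 tip [757.4 280.7 278.3] tcp yaw+180 103.14 res 0.83
['wrist'] 30527 mid [776.2 192.5 277.3] yaw 102.83 pitch 0.16 tip [756.2 280.3 277.6] tcp yaw+180 103.14 res 0.34
['scene', 'top', 'wrist'] 33107 mid [776.3 192.5 277.4] yaw 102.79 pitch 0.18 tip [756.4 280.3 277.6] tcp yaw+180 103.14 res 0.37
```

```bash
python3 - <<'E'
from h import *
for n,box in(('top',(105,180,180,258)),('scene',(412,485,188,242))):
    im=cv2.imread('pics/%s1.png'%n);C=np.load(n+'.npy')
    hsv=cv2.cvtColor(im,cv2.COLOR_BGR2HSV)
    m=((hsv[...,1]<60)&(C[...,2]<24)&(C[...,2]>3)).astype(np.uint8)
    k=np.zeros_like(m);k[box[2]:box[3],box[0]:box[1]]=1;m*=k
    l,lab,st,_=cv2.connectedComponentsWithStats(m);i=1+st[1:,4].argmax()
    p=C[lab==i];print(n,len(p),np.median(p[:,2]),cv2.minAreaRect(p[:,:2].astype(np.float32)))
# residual-based yaw uncertainty: fit barrel+box only
E
sed -i 's/post=np.hypot(X-70,Y)-x\[5\]/post=np.full(len(X),99.)+0*x[5]/; s/P\[:,2\]<372/P[:,2]<303/' fit.py; sed -i 's/(P\[:,2\]>200)/(P[:,2]>255)/' fit.py; python3 fit.py
```

```text
top 2461 15.886377245103404 ((718.6354370117188, 464.44171142578125), (118.57335662841797, 120.25938415527344), 11.462692260742188)
scene 1475 17.375136833046554 ((718.13671875, 464.5292663574219), (118.22551727294922, 124.12947082519531), 11.997723579406738)
both 1739 [733.361 396.582 278.536   1.835  77.811   9.   ] medres 1.39 mid goal [777.8 232.5] 811.8
top 1109 [733.69  395.752 278.035   1.833  78.644   9.   ] medres 1.17 mid goal [777.8 231.6] 811.5
scene 630 [731.033 396.895 281.122   1.795  80.115   9.   ] medres 1.0 mid goal [768.8 231.1] 802.8
```

Call:
{"fn": "drive_tool", "kwargs": {"plan": [[[-0.007,0,-0.0012,0,0.02],[-0.009,0.0003,0,0,0.02],[-0.009,0,0,0,0.02],[-0.008,0,0,0,0.02],[-0.0046,0,0,0.8,0.02]]]}}

```text
time_s: 8.15
ee_pos: [768.5, 231.8, 260.3]
orientation: [0.78, -0.626, -0.0, 0.0]
ft_force: [-0.3, 0.4, -1.4]
width: 32.4
gripper_force: 50.1
```

Call:
{"fn": "drive_tool", "kwargs": {"plan": [[[0,0,0,0,0.02],[0,0,0,0,0.02],[0,0,0,0,0.02],[0,0,0,0,0.02],[0,0,0,0,0.02]]]}}

```text
time_s: 8.57
ee_pos: [769.2, 229.3, 260.5]
orientation: [0.779, -0.627, 0.0, 0.0]
ft_force: [-1.0, 0.7, -1.8]
width: 32.7
gripper_force: 50.1
```

```bash
python3 - <<'E'
from h import *
for n in('scene','top','wrist'):
    f=grab_frame(n);np.save(n+'2.npy',cloud(f));save(f,n+'9.png')
p=pose();print(p[:3],p[4]['qvel'].round(4),p[4]['ft_force'])
E
python3 fs.py
```

```text
(8.7167, array([769.13603012, 229.45890937, 260.50901399]), np.float64(-77.6532452285016)) [ 0.0017  0.0011 -0.0015 -0.001  -0.0008 -0.001 ] [-0.38846649  0.13310359 -2.1997116 ]
['scene'] 944 mid [767.8 230.7 279.7] yaw 101.86 pitch 0.33 tip [749.3 318.8 280.2] tcp yaw+180 102.35 res 0.63
['top'] 1650 mid [769.2 229.5 278.3] yaw 101.98 pitch 0.21 tip [750.5 317.5 278.6] tcp yaw+180 102.35 res 0.8
['wrist'] 30537 mid [767.8 229.1 277.4] yaw 102.03 pitch 0.15 tip [749.  317.1 277.6] tcp yaw+180 102.35 res 0.34
['scene', 'top', 'wrist'] 33037 mid [767.8 229.1 277.4] yaw 102.0 pitch 0.16 tip [749.1 317.2 277.7] tcp yaw+180 102.35 res 0.37
```

View pics/scene9.png

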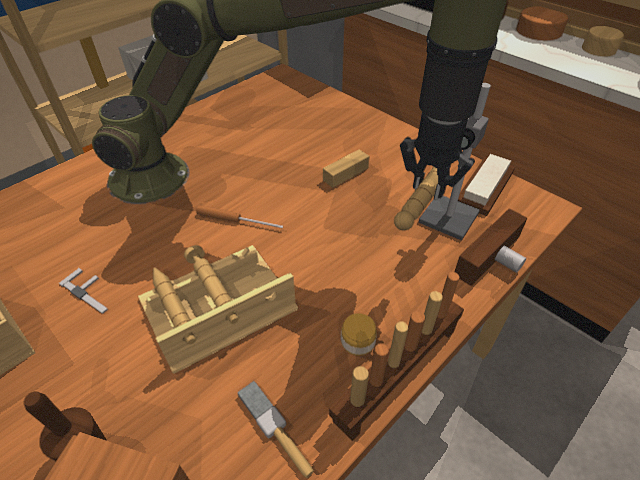

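The scene view shows the spindle at about (415,205), held in front of the lens, with the other two still in their lanes at (170,295) and (205,275). The tip is within about 1 mm, so I make one small trim and settle.

Call:
{"fn": "drive_tool", "kwargs": {"plan": [[[0,0.001,-0.0006,0,0.02],[0,0,0,0,0.02],[0,0,0,0,0.02],[0,0,0,0,0.02],[0,0,0,0,0.02]]]}}

```text
time_s: 9.13
ee_pos: [768.1, 229.6, 261.1]
orientation: [0.779, -0.627, 0.0, 0.0]
ft_force: [-0.3, -0.6, -2.1]
width: 32.6
gripper_force: 50.1
```

Call:
{"fn": "drive_tool", "kwargs": {"plan": [[[0,0,0,0,0.02],[0,0,0,0,0.02],[0,0,0,0,0.02],[0,0,0,0,0.02],[0,0,0,0,0.02]]]}}

```text
time_s: 9.55
ee_pos: [768.1, 229.6, 261.1]
orientation: [0.779, -0.627, 0.0, 0.0]
ft_force: [0.7, 0.1, -1.2]
width: 32.8
gripper_force: 50.1
```

```bash
python3 -c "
from h import *
p=pose();print(p[:3],p[4]['qvel'].round(4));print(workorder.sign_off())"
```

```text
(9.55, array([768.08755935, 229.59323815, 261.08723986]), np.float64(-77.62839100139055)) [0.0001 0.0004 0.     0.0011 0.001  0.0013]
the job is handed in; nothing more can be done
None
```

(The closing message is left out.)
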